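Uncap the bench camera and turn the ball target over it

TASK

Lift the loose cap off the lens of the bench camera and set it down, not dropped, into the round recess of the grey cap holder, open side down as it came off, and let go of it. Then pick up the clear dish by its upright grip plate, keeping it level with the steel ball resting in its middle, and hold it still over the middle of the lens, about 70 mm above it, pointing the same way as it lay on its stand. There, turn it level through a quarter turn, either way, and finish still holding it over the lens, level and still, with the ball in the middle; do not touch the camera with the dish, and leave the tape roll, battery pack and screwdriver alone.

Things in the scene. Friction and masses are not known exactly. Their poses are not given: they have to be found in the camera images.
- camera: Box camera, lens up, in a fixed cradle: dark base plate 110 x 100 x 12 mm, aluminium body 52 x 52 mm up to 62 mm, clamp screws to 44 mm either side (y), black lens (focus ring 38 mm across from 66 to 84 mm high, then a barrel 32 mm across up to 107 mm). Origin on the bench under the lens axis, z up; plug and cable on its +x side.
- lens (a point): Centre of the lens's front end, on the lens axis, 107 mm above the bench; z up.
- cap: White plastic slip-on lens cap, an upside-down round cup 40 mm across outside, 35 mm inside, 20 mm high (top 4 mm thick), about 16 g. It sits loosely (1.5 mm play all round) over the lens barrel, its top 111 mm above the bench; lift it 16 mm straight up to come clear. Origin at the centre of its open (lower) end, z towards its closed top.
- holder: Cap holder: fixed grey plastic block 76 x 76 x 20 mm with one round recess 44 mm wide and 6 mm deep in the middle of its top. Origin at the centre of its underside, on the bench; z up. A cap standing in the recess rises 14 mm above the block.
- recess (a point): Centre of the recess's floor, 14 mm above the bench, 6 mm below the block's top; z up.
- stand: Stand of the dish: fixed aluminium square foot 116 x 116 x 6 mm with a round seat. The dish stands on the seat 30 mm above the bench, inside a lip 106 mm across outside that rises 4 mm higher (1.5 mm play), its x axis along the stand's x axis to within 0.06 rad. Origin at the centre of the underside; z up; x and y along the foot's sides.
- dish: Round clear dish, about 60 g, in a black ring 96 mm across, 16 mm high. Hollow 84 mm across, curved to a 100 mm radius, its lowest point 5 mm above the underside. On its -x side a black upright grip plate 12 mm thick points straight out, 46 to 88 mm from the dish's middle, 6 to 34 mm above the underside, free below and at both sides. Origin: centre of the underside, z up.
- dish_mid (a point): Where the ball's centre belongs: on the dish's axis, 15 mm above its underside.
- dish_grip (a point): Centre of the grip plate: 68 mm from the dish's axis on its -x side and 20 mm above its underside (50 mm above the bench on the stand); to be pinched across its 12 mm thickness, along the dish's y axis.
- ball: Loose polished steel ball, 20 mm across, about 33 g, resting at the lowest point of the dish. It rolls freely: tilting or jerking the dish makes it swing, with a period of about 0.7 s. Its origin turns with it: use ball_center.
- ball_center (a point): Centre of the ball, 15 mm above the dish's underside when at rest in the middle.
- tape: Bystander: roll of paper tape lying flat, 84 mm across, 24 mm high. Origin at the centre of its underside.
- battery: Bystander: black battery pack with a blank paper label, 75 x 130 x 42 mm lying on the bench. Origin at the centre of its underside.
- driver: Bystander: screwdriver, 150 mm long, lying on the bench. Origin under its middle, x along it.
There are look-alikes about, which are no part of the job. Of the things shaped like the cap, the white one is meant.

How it is judged (in metres and radians):
On the way, in this order (a step that is already met when the one before it is completed fails the run):
1. the cap stands in the holder's recess, released (horizontal distance between cap and recess below 0.005 m and z of cap in the frame of recess below 0.003 m and angle between cap's own z axis and vertical below 0.1 rad and linear speed of cap below 0.03 m/s and contact force between the fingers and cap below 0.05 N), for 0.2 s.
2. the dish is held level and still over the lens, pointing as it lay on its stand, the ball in its middle (horizontal distance between dish and lens below 0.02 m and z of dish in the frame of lens between 0.04 and 0.1 m and angle between dish's own z axis and vertical below 0.105 rad and distance between ball_center and dish_mid below 0.012 m and contact force between the fingers and dish above 1 N and linear speed of dish below 0.03 m/s and linear speed of ball below 0.06 m/s and angle between the x axis of dish and the x axis of stand, either way round below 0.2 rad), for 0.3 s.
3. the dish has been turned a quarter turn over the lens, the ball in its middle (horizontal distance between dish and lens below 0.02 m and z of dish in the frame of lens between 0.04 and 0.1 m and angle between dish's own z axis and vertical below 0.105 rad and distance between ball_center and dish_mid below 0.012 m and contact force between the fingers and dish above 1 N and angle between the x axis of dish and the x axis of stand, either way round above 1.37 rad), for 0.2 s.
At the end, for the whole second after the job is handed in: Dish held still over the lens: within 20 mm of its axis, 40 to 100 mm above it, level within 6 degrees, a quarter turn (within 0.2 rad) from the stand, touching neither camera nor stand; ball within 12 mm of the middle, nearly still; cap released in the recess, within 5 mm, on its floor (all of step 1 and all of step 3 and linear speed of dish below 0.03 m/s and linear speed of ball below 0.06 m/s and contact force between dish and camera below 0.1 N and contact force between dish and stand below 0.1 N); the arm keeps its last pose, push and grip.
It fails at once if the ball rolls more than 20 mm from the middle of the dish (distance between ball_center and dish_mid above 0.02 m).
It fails at once if the dish is tilted by more than 12 degrees (angle between dish's own z axis and vertical above 0.21 rad).
It fails at once if the cap is dropped (falls freely faster than 0.6 m/s) (linear speed of cap above 0.6 m/s and contact force between the fingers and cap below 0.01 N).
It fails at once if the dish touches the camera (contact force between dish and camera above 0.5 N).
It fails at once if the tape roll, battery pack or screwdriver is moved by more than 20 mm (distance of any of tape, battery, driver from where it was at the start of the episode above 0.02 m).
It also fails if it takes over 69 s, if anything falls off the work surface, if the arm or the gripper's body presses on something with over 40 N, if the wrist force passes 120 N, or if a joint passes its speed limit or range.

ROBOT

A 6-joint arm with a two-finger parallel gripper is mounted at the origin on the work surface. World frame = base frame: x ahead of the robot, y to its left, z up, the work surface at z = 0. Lengths are in mm, angles in rad, forces in N, time in s.
With the tool pointing down it reaches from about 400 to 825 mm from the base axis. Payload 7 kg.
Tool frame: the origin (TCP) lies at the very end of the fingers, on their centre line; the grasp point (between the pads) lies grip_depth behind it (grip_depth is the distance from the TCP to the grasp point, in mm); z points along the fingers, y is the line along which they close (so a half turn about z gives the same grasp; the last joint's range is limited). The gripper opens to 85 mm and grips with 20 to 120 N. Pads are 22 mm wide; open, the fingers measure 114 mm over their backs; the gripper's body (76 mm by 85 mm) begins 54 mm behind the grasp point. The pads swing forward as they close: fully open they stand 13 mm farther back than shut.
Start: joints at [0.288, 0.359, 0.012, 0, -1.224, -0.288], TCP at [674.978, -0.019, 231.302] pointing down, gripper open.
Joint ranges: [-3.07, 3.07], [-1.43, 2.12], [-1.02, 1.25], [-3.03, 1.67], [-3.05, -0], [-3.03, 3.03]. Speed limits (rad/s): [2.39, 2.39, 3.01, 3.14, 3.14, 3.14].

INTERFACE

Orientations are given as a 3x3 rotation matrix whose columns are the frame's x, y, z axes.
In Python, from plant import state, get_image, calibration, sign_off, grip_depth gives the robot as it stands.
- The arm moves only by the shell command python3 -m jog 'ROWS' [FORCE]. ROWS is JSON, a list of rows, each an object of numbers: "dx", "dy", "dz": the shift along the world's x, y, z in units of 30 mm (1.0 is 30 mm); "roll": the turn about the world's z in degrees; "grip": the gripper command: -1 is shut, 1 is fully open, values between are in proportion. In form: [{"dx": .., "dy": .., "dz": .., "roll": .., "grip": ..}, ...]. A call has 1 to 12 rows; each row is the pose to reach, as a shift and turn from the pose commanded when the call began; what a row does not reach only later rows make up. A row lasts 1/12 s, in which the tool goes at most 41.7 mm and 7.16 degrees, less where a joint would pass 70% of its speed; a pose out of reach is approached as far as the arm can. A call with a gripper value outside its range is refused whole. The fingers move at their own pace and stop on an object; FORCE is the grip in N (left out, the last holds). Time passes only in rows, so rows that repeat a pose let the fingers close. It gives the time, the measured TCP pose, the force, the opening and the grip force at its end, in the units of the state.
- state(): the state, without advancing time (a new reading comes with each control period).
- get_image(name): name is "scene" or "side" or "wrist"; returns the picture (480x640x3 uint8, red, green, blue); there is no depth.
- calibration(name): a dict with "mtx" (3x3 intrinsics, pixels), "R" (3x3) and "t" (3): a world point X has camera coordinates R X + t. Camera axes: x right, y down, z forward; pixel columns grow to the right and rows downward; lengths in mm; the calibration is good to about 2 mm. The wrist camera is an equidistant fisheye: a pixel r from the principal point sees the ray r / f radians off the axis. A picture is of the moment at which its call begins: read the wrist's pose just before it. calibration takes no time and is no camera call; for the wrist camera it gives the pose at the moment of the call.
- sign_off(): hands the job in; it is judged then, once.
The state is a dict: "clock": time; "joint_pos": joint angles; "joint_velocities": joint speeds; "effort": joint torques, N m; "ee_pos": TCP position; "tool_rot": TCP orientation; "wrist_force": force on the tool from outside, world axes, zero at the start; "moment": the same for the moment, N m; "gripper_width": opening from 0.0 (shut) to 1.0 (fully open); "grasp_force": force on a finger pad.
Only numpy, scipy, OpenCV 4.12 (cv2) and the standard library are available. Lean on these libraries where they do the work, as an engineer would, in place of code of your own. Each camera call takes 0.05 s, during which the arm holds its last target. There are 200 camera calls.

## Working session

There is one attempt and no reset: what is moved stays moved. The work goes in short steps, Python scripts to look and compute and a shell command to move; the robot and the scene stay as the last step left them, time stands still between calls to the robot, and variables do not carry over. Pictures are saved under pics/ and viewed, at most 10 in all, crops included, and the job is handed in when it is done.

```bash
ls; mkdir -p pics; python3 - <<'E'
from plant import *
import cv2,json,numpy as np
print(state(),grip_depth)
for n in("scene","side","wrist"):
    c=calibration(n);print(n,c)
    cv2.imwrite(f"pics/{n}0.png",cv2.cvtColor(get_image(n),cv2.COLOR_RGB2BGR))
E
```

```text
pics
{'clock': 0.0, 'joint_pos': array([ 2.88070803e-01,  3.59399513e-01,  1.10588357e-02, -3.23913862e-04,
       -1.22412315e+00, -2.88088303e-01]), 'joint_velocities': array([-0.00083886,  0.00075051, -0.00098619,  0.00028128,  0.00061117,
       -0.00064807]), 'effort': array([ 2.55543900e-04, -5.83324420e+01,  2.93422562e+01,  6.93659976e+00,
       -6.00149287e-03, -1.14765509e-06]), 'ee_pos': array([ 6.74513195e+02, -5.73724860e-02,  2.30360247e+02]), 'tool_rot': array([[-1.27657592e-04, -9.99998572e-01, -1.68532036e-03],
       [-9.99999975e-01,  1.27963903e-04, -1.81645946e-04],
       [ 1.81861347e-04,  1.68529713e-03, -9.99998563e-01]]), 'wrist_force': array([ 0.14842321,  0.34049367, -0.19891385]), 'moment': array([-0.04592571, -0.00427391,  0.01627646]), 'grasp_force': 0.0, 'gripper_width': 1.0030057212214794} 18.700000000000003
scene {'mtx': array([[445.56644958,   0.        , 313.86629926],
       [  0.        , 445.56644958, 246.66782927],
       [  0.        ,   0.        ,   1.        ]]), 'R': array([[-0.39395161,  0.91906269,  0.01122001],
       [ 0.54053849,  0.
[... 186 characters left out ...]
73432513],
       [  0.        , 488.13029813, 233.82003208],
       [  0.        ,   0.        ,   1.        ]]), 'R': array([[ 0.70094415, -0.71316538,  0.0085117 ],
       [-0.50642393, -0.50607808, -0.69815455],
       [ 0.50220724,  0.48505682, -0.71589648]]), 't': array([-397.25282669,  365.95429638,  694.35294363])}
wrist {'mtx': array([[371.64829954,   0.        , 316.37006875],
       [  0.        , 371.64829954, 239.81721353],
       [  0.        ,   0.        ,   1.        ]]), 'R': array([[-0.99999456,  0.0011067 ,  0.00310704],
       [ 0.00187715,  0.96554238,  0.26023912],
       [-0.00271197,  0.26024353, -0.9655392 ]]), 't': array([672.95806239, -35.10593973, 378.69494974])}
```

View pics/scene0.png

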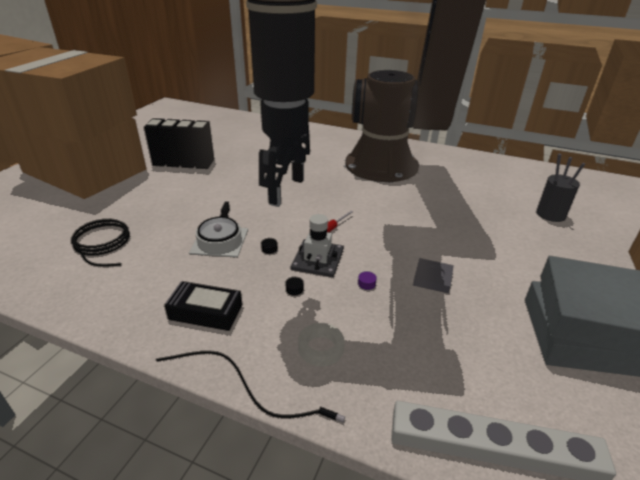

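View pics/side0.png

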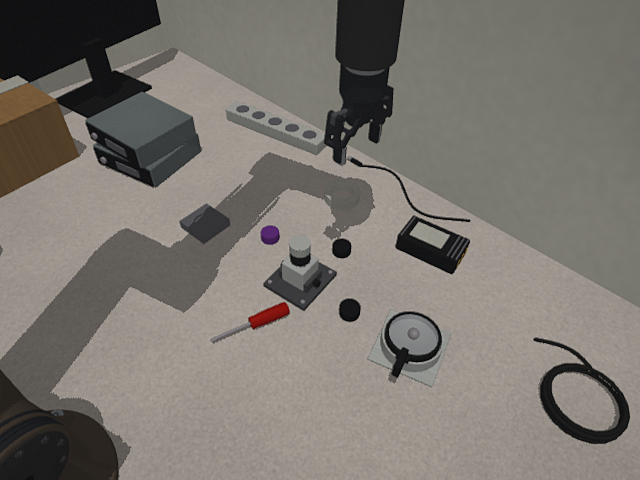

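View pics/wrist0.png

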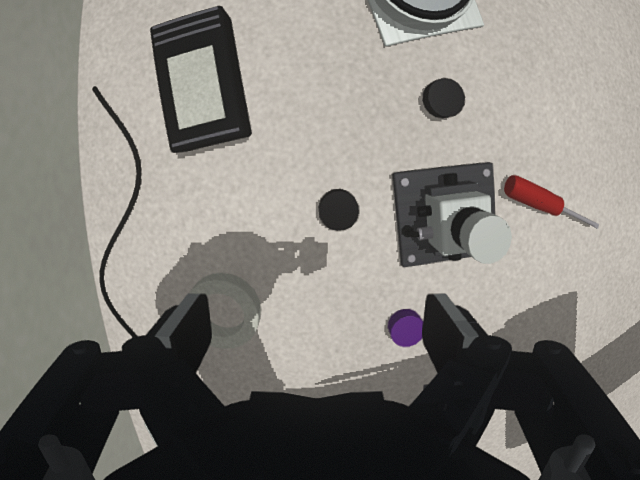

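The scene view shows the camera with the white cap at (319,222), the dish on its stand at (218,233) with the plate pointing up at (225,210), the holder in shadow at (434,275) and the tape roll in shadow at (320,345).
The side view shows the cap at (300,242), the dish at (413,335) with its plate at (400,362), the holder at (205,222) and the tape at (348,195).
The wrist view shows the cap top at (488,238). The black and purple caps are look-alikes.

```bash
cat > h.py <<'E'
import cv2,numpy as np
from plant import *
def cam(n):
    c=calibration(n);return (np.array(c["mtx"]),np.array(c["R"]),np.array(c["t"]),n)
def ray(c,p):
    K,R,t,n=c; x=(p[0]-K[0,2])/K[0,0]; y=(p[1]-K[1,2])/K[1,1]
    if n=="wrist":
        r=np.hypot(x,y); d=np.array([x/r*np.sin(r),y/r*np.sin(r),np.cos(r)])
    else: d=np.array([x,y,1.])
    return -R.T@t, R.T@d
def plane(c,p,z):
    o,d=ray(c,p); return o+d*(z-o[2])/d[2]
def proj(c,X):
    K,R,t,n=c; q=R@np.asarray(X,float)+t
    if n=="wrist":
        rr=np.hypot(q[0],q[1]); th=np.arctan2(rr,q[2]); a=q[:2]/rr*th
    else: a=q[:2]/q[2]
    return a*K[0,0]+K[:2,2]
def shot(n,name):
    c=cam(n); im=cv2.cvtColor(get_image(n),cv2.COLOR_RGB2BGR); cv2.imwrite(f"pics/{name}.png",im); return c,im
def crop(im,x,y,w,h,s):
    return cv2.resize(im[y:y+h,x:x+w],None,fx=s,fy=s,interpolation=cv2.INTER_CUBIC)
E
python3 - <<'E'
from h import *
s=cv2.imread("pics/scene0.png");d=cv2.imread("pics/side0.png")
b=lambda i:cv2.convertScaleAbs(i,alpha=2)
top=np.hstack([crop(s,185,195,66,75,4),crop(s,290,205,66,75,4),b(crop(s,405,245,66,75,4))])
bot=np.hstack([crop(d,360,305,99,75,4)[:,:396],b(crop(d,165,190,99,75,4))])
cv2.imwrite("pics/m1.png",np.vstack([top,bot]))
# dark ring / white cap guesses
S=cam("scene");D=cam("side")
print("cap",plane(S,(319,219),111),plane(D,(300,240),111))
print("dish",plane(S,(218,233),40),plane(D,(413,335),40))
print("holder",plane(S,(434,275),20),plane(D,(205,220),20))
print("tape",plane(S,(320,345),24),plane(D,(348,193),24))
E
```

```text
cap [539.81347186   8.35623344 111.        ] [539.88749038   7.47668937 111.        ]
dish [ 588.85491175 -223.80122436   40.        ] [ 566.23465323 -240.11820928   40.        ]
holder [511.46694631 264.41115629  20.        ] [496.58501972 257.58900543  20.        ]
tape [792.16099185 117.37368587  24.        ] [778.27918158  95.32150819  24.        ]
```

View pics/m1.png

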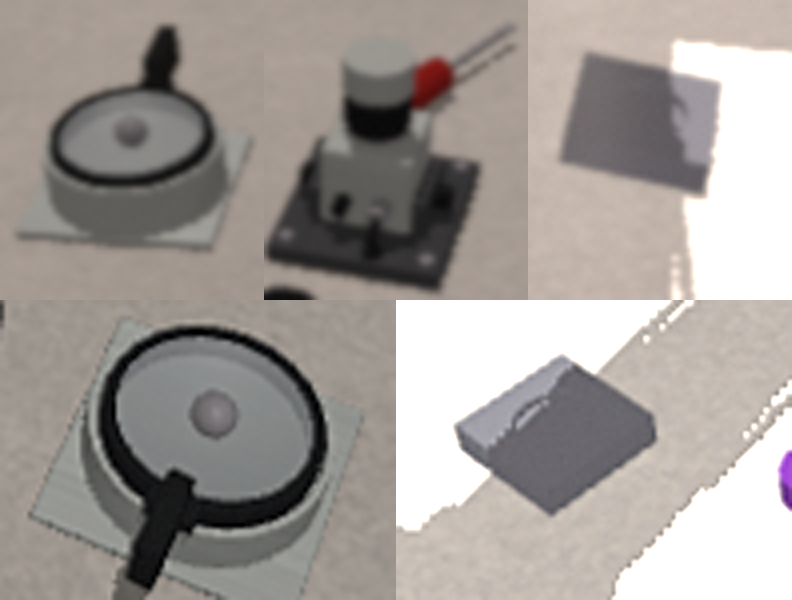

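The montage shows the cap, the dish with the ball in the middle, and the holder, partly in shadow. The plate points up and slightly right in scene, and down-left in side. I'll refine these numerically.

```bash
python3 - <<'E'
from h import *
S=cam("scene");D=cam("side")
def tri(p,q):
    o,d=ray(S,p);e,f=ray(D,q)
    A=np.c_[d,-f];k=np.linalg.lstsq(A,e-o,rcond=None)[0]
    a,b=o+d*k[0],e+f*k[1];return (a+b)/2,np.linalg.norm(a-b)
sp=lambda x,y:(185+x/4-.4,195+y/4-.4); dp=lambda x,y:(360+x/4-.4,305+(y-300)/4-.4)
print("ball",tri(sp(131,130),dp(213,413)),plane(S,sp(131,130),45),plane(D,dp(213,413),45))
print("ring",plane(S,sp(132,136),46),plane(D,dp(212,428),46))
print("plate root/tip top",plane(S,sp(165,28),62),plane(D,dp(135,578),50))
h=[(588,52),(720,82),(708,195),(560,160)]
P=np.array([plane(S,(405+(x-528)/4-.4,245+y/4-.4),20) for x,y in h]);print(P,P[:2].mean(0),P.mean(0))
st=[(30,515),(125,318),(362,408)]
print("stand corners side",[plane(D,dp(*p),6).round(1) for p in st])
print("stand scene",[plane(S,sp(*p),6).round(1) for p in [(18,232),(212,247),(255,135)]])
E
```

```text
ball (array([ 569.3097216 , -237.82165477,   40.68143292]), np.float64(0.6567464978114671)) [ 574.70924708 -234.10405217   45.        ] [ 566.36647704 -238.75021743   45.        ]
ring [ 581.01494891 -229.17346689   46.        ] [ 559.41919109 -243.15123663   46.        ]
plate root/tip top [ 490.40911675 -261.92974215   62.        ] [ 479.52027025 -263.77301685   50.        ]
[[463.47823981 222.93472111  20.        ]
 [460.67876574 295.37452912  20.        ]
 [556.92668885 304.7700363   20.        ]
 [560.85317722 229.62641957  20.        ]] [462.07850277 259.15462511  20.        ] [510.4842179  263.17642652  20.        ]
stand corners side [array([ 493.9, -202.7,    6. ]), array([ 604.2, -167.8,    6. ]), array([ 640.6, -274.1,    6. ])]
stand scene [array([ 643.4, -271.3,    6. ]), array([ 610.2, -162. ,    6. ]), array([ 500.4, -197.1,    6. ])]
```

```bash
python3 -m jog '[{"dx":-1.3,"dy":2.5,"dz":0,"roll":0,"grip":1},{"dx":-2.6,"dy":5,"dz":0,"roll":0,"grip":1},{"dx":-3.9,"dy":7.5,"dz":0,"roll":0,"grip":1},{"dx":-5,"dy":10,"dz":-1,"roll":0,"grip":1},{"dx":-5,"dy":10,"dz":-1,"roll":0,"grip":1},{"dx":-5,"dy":10,"dz":-1,"roll":0,"grip":1},{"dx":-5,"dy":10,"dz":-1,"roll":0,"grip":1},{"dx":-5,"dy":10,"dz":-1,"roll":0,"grip":1},{"dx":-5,"dy":10,"dz":-1,"roll":0,"grip":1},{"dx":-5,"dy":10,"dz":-1,"roll":0,"grip":1}]' 40; python3 - <<'E'
from h import *
c,im=shot("wrist","w1"); print(state()["ee_pos"],proj(c,(500,261,20)))
cv2.imwrite("pics/w1b.png",cv2.convertScaleAbs(im,alpha=1.8))
E
```

```text
clock: 0.98
ee_pos: [523.5, 302.1, 200.6]
tool_rot: [[0.004, -1.0, -0.001], [-1.0, -0.004, -0.001], [0.001, 0.001, -1.0]]
wrist_force: [0.5, -0.4, 0.6]
gripper_width: 0.997
grasp_force: 0.0
[524.30004471 300.79474589 200.91001976] [341.99588339 170.18514789]
```

View pics/w1b.png

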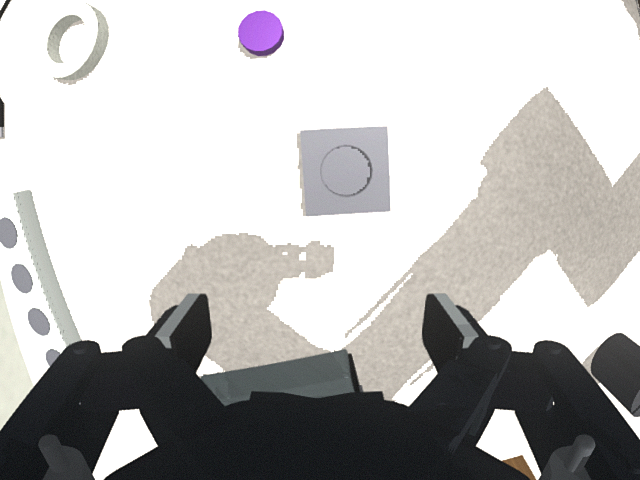

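The wrist view shows the holder fully lit. Its recess is at about (346,170), and its top corners are about (302,131), (387,127), (389,210) and (305,215).

```bash
python3 - <<'E'
from h import *
c=cam("wrist")
print(plane(c,(346,170.5),20),np.mean([plane(c,p,20) for p in [(302.5,131),(387.5,127),(389.5,210),(305,214)]],0))
im=cv2.imread("pics/w1.png");g=cv2.cvtColor(im,cv2.COLOR_BGR2GRAY)[110:230,285:405]
S=cv2.cvtColor(im,cv2.COLOR_BGR2HSV)[110:230,285:405]
m=((g>55)&(g<105)).astype(np.uint8); print(g[60,10:110:5],S[60,10:110:10,1])
for x in cv2.findContours(m,cv2.RETR_CCOMP,cv2.CHAIN_APPROX_NONE)[0]:
    if cv2.contourArea(x)>200: print(cv2.contourArea(x),cv2.minAreaRect(x),cv2.fitEllipse(x)[0])
E
```

```text
[497.29654951 260.02330255  20.        ] [496.74453017 260.06418051  20.        ]
[184 112  98  99  96  88  99  98  97  99  97 100 101  98 101  57 102 102
 102 190] [20 13 15 10 10 15 10 10 10 12]
6746.5 ((58.3084831237793, 61.09528350830078), (85.4410171508789, 90.08880615234375), 87.51044464111328) (59.15415954589844, 62.275455474853516)
```

```bash
python3 -m jog '[{"dx":0.3,"dy":-2,"dz":1,"roll":0,"grip":1},{"dx":0.7,"dy":-4,"dz":2,"roll":0,"grip":1},{"dx":1,"dy":-6,"dz":3,"roll":0,"grip":1},{"dx":1.4,"dy":-8.4,"dz":3,"roll":0,"grip":1},{"dx":1.4,"dy":-8.4,"dz":3,"roll":0,"grip":1},{"dx":1.4,"dy":-8.4,"dz":3,"roll":0,"grip":1},{"dx":1.4,"dy":-8.4,"dz":3,"roll":0,"grip":1},{"dx":1.4,"dy":-8.4,"dz":3,"roll":0,"grip":1},{"dx":1.4,"dy":-8.4,"dz":3,"roll":0,"grip":1}]' 40; python3 - <<'E'
from h import *
c,im=shot("wrist","w2"); p=proj(c,(540,8,111)).astype(int); print(state()["ee_pos"],p)
h=cv2.cvtColor(im,cv2.COLOR_BGR2HSV)
x0,y0=p-60
m=((h[...,1]<30)&(h[...,2]>165)).astype(np.uint8)[y0:y0+120,x0:x0+120]
m=cv2.morphologyEx(m,cv2.MORPH_OPEN,np.ones((5,5)))
for x in cv2.findContours(m,cv2.RETR_EXTERNAL,cv2.CHAIN_APPROX_NONE)[0]:
    if cv2.contourArea(x)>150:
        e=cv2.fitEllipse(x); q=(e[0][0]+x0,e[0][1]+y0); print(cv2.contourArea(x),e,q,plane(c,q,111))
d=crop(im,x0,y0,120,120,4);mm=cv2.cvtColor(crop(m*255,0,0,120,120,3),cv2.COLOR_GRAY2BGR)
o=np.zeros((480,800,3),np.uint8);o[:,:480]=d;o[:320,480:]=mm[:320,:320];cv2.imwrite("pics/w2b.png",o)
E
```

```text
clock: 1.78
ee_pos: [567.2, 45.1, 291.9]
tool_rot: [[-0.005, -1.0, 0.001], [-1.0, 0.005, 0.0], [-0.0, -0.001, -1.0]]
wrist_force: [0.3, 0.4, -0.7]
gripper_width: 1.001
grasp_force: 0.0
[566.98576417  46.25934595 291.3994318 ] [346 174]
1945.5 ((63.844970703125, 52.4897575378418), (49.057395935058594, 55.670326232910156), 120.67984008789062) (np.float64(349.844970703125), np.float64(166.4897575378418)) [536.88952782   1.1931967  111.        ]
4659.0 ((59.244102478027344, 55.341819763183594), (123.56513977050781, 150.21665954589844), 179.9579315185547) (np.float64(345.24410247802734), np.float64(169.3418197631836)) [540.88786016   3.71127287 111.        ]
627.0 ((14.234001159667969, 6.139179229736328), (12.084742546081543, 120.37799835205078), 85.1682357788086) (np.float64(300.23400115966797), np.float64(120.13917922973633)) [579.53229922 -39.28495772 111.        ]
```

View pics/w2b.png

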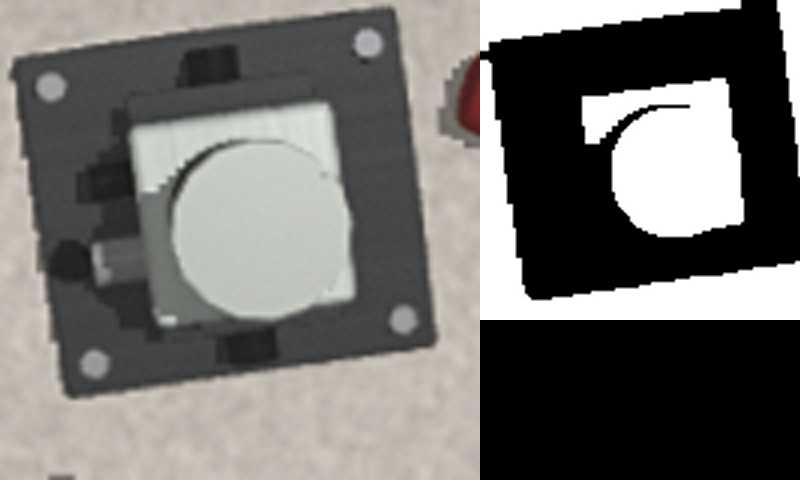

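The crop shows the cap's top as a clean disc, centred at about (351,171) in the full picture, with the body and screws well below it.

```bash
python3 - <<'E'
from h import *
c=cam("wrist");P=plane(c,(351,170.9),111);print(P)
e=np.mean([state()["ee_pos"] for _ in range(1)],0);print(e,(P-e)/30,(97-e[2])/30)
# lens from base plate screws too
print(np.mean([plane(c,(286+x/4-.4,114+y/4-.4),12) for x,y in[(14,60),(388,8),(436,343),(72,396)]],0))
E
```

```text
[535.58271259   6.07907183 111.        ]
[566.98576417  46.25934595 291.3994318 ] [-1.04676839 -1.33934247 -6.01331439] -6.479981059940136
[535.40334847   5.9201868   12.        ]
```

```bash
python3 -m jog '[{"dx":-0.5,"dy":-0.7,"dz":-1.2,"roll":0,"grip":1},{"dx":-1.04,"dy":-1.42,"dz":-2.4,"roll":0,"grip":1},{"dx":-1.04,"dy":-1.42,"dz":-3.6,"roll":0,"grip":1},{"dx":-1.04,"dy":-1.42,"dz":-4.5,"roll":0,"grip":1},{"dx":-1.04,"dy":-1.42,"dz":-4.5,"roll":0,"grip":1},{"dx":-1.04,"dy":-1.42,"dz":-4.5,"roll":0,"grip":1},{"dx":-1.04,"dy":-1.42,"dz":-4.5,"roll":0,"grip":1},{"dx":-1.04,"dy":-1.42,"dz":-4.5,"roll":0,"grip":1},{"dx":-1.04,"dy":-1.42,"dz":-4.5,"roll":0,"grip":1},{"dx":-1.04,"dy":-1.42,"dz":-4.5,"roll":0,"grip":1},{"dx":-1.04,"dy":-1.42,"dz":-4.5,"roll":0,"grip":1},{"dx":-1.04,"dy":-1.42,"dz":-4.5,"roll":0,"grip":1}]' 40; python3 - <<'E'
from h import *
e=state()["ee_pos"];c,im=shot("wrist","w3");print(e,proj(c,(535.5,5.5,111)),proj(c,e),proj(c,e+[0,0,18]))
g=cv2.cvtColor(im,cv2.COLOR_BGR2GRAY);p=proj(c,(535.5,5.5,111)).astype(int);print(p)
C=cv2.HoughCircles(cv2.GaussianBlur(g,(5,5),0),cv2.HOUGH_GRADIENT,1.5,100,param1=100,param2=20,minRadius=30,maxRadius=55);print(C)
cv2.imwrite("pics/w3b.png",im)
E
```

```text
clock: 2.83
ee_pos: [536.0, 5.5, 156.8]
tool_rot: [[0.0, -1.0, 0.001], [-1.0, -0.0, 0.0], [-0.0, -0.001, -1.0]]
wrist_force: [0.0, 0.1, 0.4]
gripper_width: 0.999
grasp_force: 0.0
[535.99467922   5.50339522 156.8447922 ] [315.56198241 266.24836225] [314.24147697 302.08334456] [314.02487507 322.01334177]
[315 266]
[[[315.75 263.25  36.  ]
  [ 57.75 348.75  52.5 ]
  [498.75 281.25  54.15]
  [ 29.25  90.75  54.15]
  [296.25  71.25  31.2 ]
  [546.75 374.25  34.05]
  [ 53.25 194.25  54.15]
  [171.75 215.25  30.75]
  [192.75 347.25  45.6 ]
  [411.75 336.75  45.75]]]
```

View pics/w3b.png

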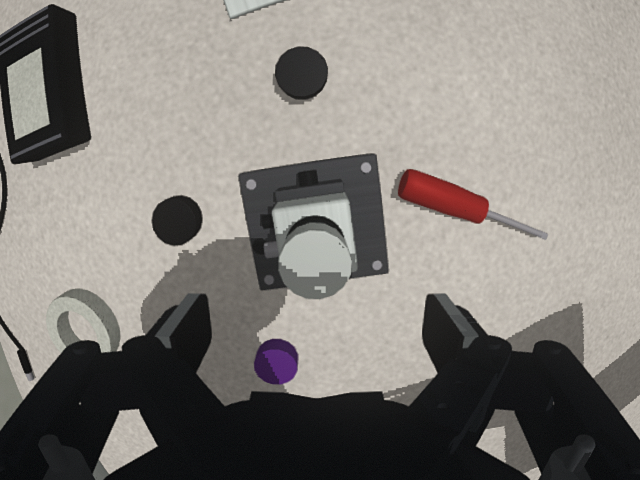

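The cap's disc is at about (316,262) between the fingers. That is roughly 2 mm lower in y than I assumed. Next I descend and grip.

```bash
python3 -m jog '[{"dx":0,"dy":-0.07,"dz":-0.7,"roll":0,"grip":1},{"dx":0,"dy":-0.07,"dz":-1.4,"roll":0,"grip":1},{"dx":0,"dy":-0.07,"dz":-2,"roll":0,"grip":1},{"dx":0,"dy":-0.07,"dz":-2,"roll":0,"grip":1},{"dx":0,"dy":-0.07,"dz":-2,"roll":0,"grip":0.2},{"dx":0,"dy":-0.07,"dz":-2,"roll":0,"grip":-1},{"dx":0,"dy":-0.07,"dz":-2,"roll":0,"grip":-1},{"dx":0,"dy":-0.07,"dz":-2,"roll":0,"grip":-1},{"dx":0,"dy":-0.07,"dz":-2,"roll":0,"grip":-1},{"dx":0,"dy":-0.07,"dz":-2,"roll":0,"grip":-1},{"dx":0,"dy":-0.07,"dz":-2,"roll":0,"grip":-1},{"dx":0,"dy":-0.07,"dz":-2,"roll":0,"grip":-1}]' 25
```

```text
clock: 3.88
ee_pos: [536.6, 3.5, 97.7]
tool_rot: [[0.0, -1.0, 0.002], [-1.0, -0.0, 0.001], [-0.001, -0.002, -1.0]]
wrist_force: [-1.7, 0.5, 5.9]
gripper_width: 0.456
grasp_force: 24.8
```

```bash
python3 - <<'E'
from h import *
s=state();print(s["ee_pos"],s["gripper_width"],s["grasp_force"],s["wrist_force"])
c,im=shot("wrist","w4");d,i2=shot("side","s4")
p=proj(d,(536,4,105)).astype(int)
o=np.zeros((480,800,3),np.uint8);o[:300,:400]=crop(im,216,210,200,150,2);o[:480,400:]=crop(i2,p[0]-50,p[1]-60,100,120,4);cv2.imwrite("pics/m4.png",o)
E
```

```text
[536.63639366   3.52989256  97.66361385] 0.45597533836169457 24.75241712294519 [-1.69317773  0.46996754  5.91721909]
```

View pics/m4.png

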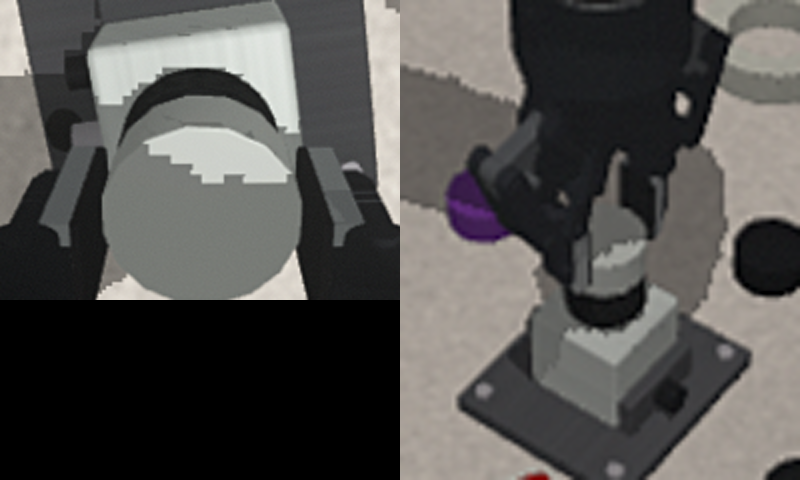

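```bash
python3 - <<'E'
from h import *
c=cam("wrist");print(plane(c,(317.2,316),111),state()["ee_pos"])
E
python3 -m jog '[{"dx":0,"dy":0,"dz":0.3,"roll":0,"grip":-1},{"dx":0,"dy":0,"dz":0.8,"roll":0,"grip":-1},{"dx":0,"dy":0,"dz":1.5,"roll":0,"grip":-1},{"dx":-0.2,"dy":1,"dz":1.8,"roll":0,"grip":-1},{"dx":-0.4,"dy":2.1,"dz":1.8,"roll":0,"grip":-1},{"dx":-0.6,"dy":3.3,"dz":1.8,"roll":0,"grip":-1},{"dx":-0.8,"dy":4.5,"dz":1.8,"roll":0,"grip":-1},{"dx":-1,"dy":5.7,"dz":1.5,"roll":0,"grip":-1},{"dx":-1.3,"dy":6.9,"dz":1.2,"roll":0,"grip":-1},{"dx":-1.3,"dy":8.1,"dz":1.2,"roll":0,"grip":-1},{"dx":-1.3,"dy":9.3,"dz":1.2,"roll":0,"grip":-1},{"dx":-1.3,"dy":10.4,"dz":1.2,"roll":0,"grip":-1}]'
python3 -m jog '[{"dx":0,"dy":0.5,"dz":0,"roll":0,"grip":-1},{"dx":0,"dy":0.5,"dz":0,"roll":0,"grip":-1},{"dx":0,"dy":0.5,"dz":0,"roll":0,"grip":-1},{"dx":0,"dy":0.5,"dz":0,"roll":0,"grip":-1},{"dx":0,"dy":0.5,"dz":0,"roll":0,"grip":-1},{"dx":0,"dy":0.5,"dz":0,"roll":0,"grip":-1},{"dx":0,"dy":0.5,"dz":0,"roll":0,"grip":-1},{"dx":0,"dy":0.5,"dz":0,"roll":0,"grip":-1}]'
python3 - <<'E'
from h import *
e=state()["ee_pos"];c,im=shot("wrist","w5");print(e)
b=cv2.convertScaleAbs(im,alpha=1.5)
o=np.zeros((600,800,3),np.uint8);p=proj(c,(497,261,20)).astype(int);print(p)
o[:400,:400]=crop(b,p[0]-50,p[1]-50,100,100,4);o[:360,400:]=crop(b,216,220,200,180,2);cv2.imwrite("pics/m5.png",o)
E
```

```text
[535.37684055   3.30593865 111.        ] [536.59400122   3.5074006   97.64634099]
clock: 4.98
ee_pos: [496.3, 317.4, 133.1]
tool_rot: [[0.001, -1.0, 0.0], [-1.0, -0.001, 0.0], [-0.0, -0.0, -1.0]]
wrist_force: [-0.4, -0.5, 0.1]
gripper_width: 0.452
grasp_force: 26.2
clock: 5.65
ee_pos: [497.0, 329.7, 132.6]
tool_rot: [[-0.001, -1.0, 0.0], [-1.0, 0.001, 0.0], [-0.0, -0.0, -1.0]]
wrist_force: [-0.4, -0.5, -0.3]
gripper_width: 0.455
grasp_force: 26.2
[496.96576429 329.67760882 132.55921078]
[314 137]
```

View pics/m5.png

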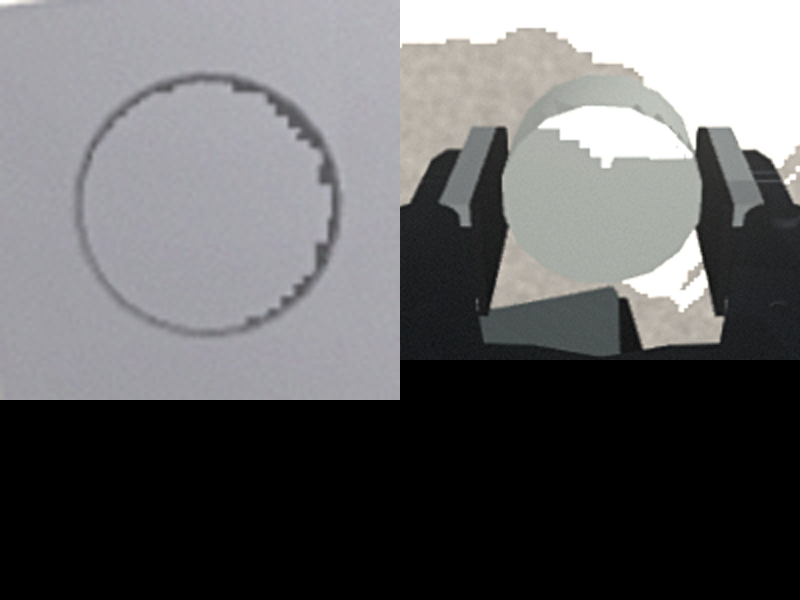

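The recess is a clean circle centred at about (315.6,137.7). The held cap is centred at about (317.2,317), upright between the pads.

```bash
python3 - <<'E'
from h import *
c=cam("wrist");e=state()["ee_pos"];r=plane(c,(315.6,137.7),20);k=plane(c,(317.2,317),e[2]+13.4)
print(e,r,k,(r-k)[:2]/30)
E
```

```text
[496.94681586 329.83319454 132.52394214] [496.27311    261.54416035  20.        ] [495.73461179 330.01504655 145.92394214] [ 0.01794994 -2.28236287]
```

```bash
python3 -m jog '[{"dx":0.03,"dy":-0.8,"dz":0,"roll":0,"grip":-1},{"dx":0.03,"dy":-1.6,"dz":-0.5,"roll":0,"grip":-1},{"dx":0.03,"dy":-2.28,"dz":-1.2,"roll":0,"grip":-1},{"dx":0.03,"dy":-2.28,"dz":-2,"roll":0,"grip":-1},{"dx":0.03,"dy":-2.28,"dz":-2.8,"roll":0,"grip":-1},{"dx":0.03,"dy":-2.28,"dz":-3.3,"roll":0,"grip":-1},{"dx":0.03,"dy":-2.28,"dz":-3.4,"roll":0,"grip":-1},{"dx":0.03,"dy":-2.28,"dz":-3.4,"roll":0,"grip":-1},{"dx":0.03,"dy":-2.28,"dz":-3.4,"roll":0,"grip":-1},{"dx":0.03,"dy":-2.28,"dz":-3.4,"roll":0,"grip":-1}]'
python3 -m jog '[{"dx":0,"dy":0,"dz":-0.1,"roll":0,"grip":-1},{"dx":0,"dy":0,"dz":-0.16,"roll":0,"grip":-1},{"dx":0,"dy":0,"dz":-0.22,"roll":0,"grip":-1},{"dx":0,"dy":0,"dz":-0.26,"roll":0,"grip":-1},{"dx":0,"dy":0,"dz":-0.3,"roll":0,"grip":-1},{"dx":0,"dy":0,"dz":-0.3,"roll":0,"grip":-1},{"dx":0,"dy":0,"dz":-0.3,"roll":0,"grip":-1},{"dx":0,"dy":0,"dz":-0.3,"roll":0,"grip":-1}]'
```

```text
clock: 6.53
ee_pos: [498.4, 262.6, 31.5]
tool_rot: [[0.0, -1.0, 0.001], [-1.0, -0.0, 0.001], [-0.001, -0.001, -1.0]]
wrist_force: [-0.1, 0.2, -0.8]
gripper_width: 0.451
grasp_force: 26.2
clock: 7.2
ee_pos: [497.7, 261.8, 21.2]
tool_rot: [[-0.0, -1.0, -0.0], [-1.0, 0.0, -0.0], [0.0, 0.0, -1.0]]
wrist_force: [0.5, -2.0, 1.9]
gripper_width: 0.453
grasp_force: 26.2
```

```bash
python3 -m jog '[{"dx":0,"dy":0.02,"dz":-0.03,"roll":0,"grip":-1},{"dx":0,"dy":0.02,"dz":-0.05,"roll":0,"grip":-1},{"dx":0,"dy":0.02,"dz":-0.05,"roll":0,"grip":-1},{"dx":0,"dy":0.02,"dz":-0.05,"roll":0,"grip":-1}]'
```

```text
clock: 7.53
ee_pos: [497.7, 262.2, 20.6]
tool_rot: [[0.0, -1.0, 0.0], [-1.0, -0.0, -0.0], [0.0, -0.0, -1.0]]
wrist_force: [-2.4, -3.6, 10.5]
gripper_width: 0.457
grasp_force: 27.1
```

```bash
python3 -m jog '[{"dx":0,"dy":-0.03,"dz":0.03,"roll":0,"grip":-1},{"dx":0,"dy":-0.03,"dz":0.03,"roll":0,"grip":-0.08},{"dx":0,"dy":-0.03,"dz":0.03,"roll":0,"grip":0},{"dx":0,"dy":-0.03,"dz":0.03,"roll":0,"grip":0.3},{"dx":0,"dy":-0.03,"dz":0.03,"roll":0,"grip":0.6},{"dx":0,"dy":-0.03,"dz":0.03,"roll":0,"grip":0.6},{"dx":0,"dy":-0.03,"dz":0.03,"roll":0,"grip":0.6},{"dx":0,"dy":-0.03,"dz":0.5,"roll":0,"grip":0.6},{"dx":0,"dy":-0.03,"dz":1.5,"roll":0,"grip":0.6},{"dx":0,"dy":-0.03,"dz":2.5,"roll":0,"grip":0.6},{"dx":0,"dy":-0.03,"dz":3.5,"roll":0,"grip":1},{"dx":0,"dy":-0.03,"dz":4.5,"roll":0,"grip":1}]'
python3 - <<'E'
from h import *
c,im=shot("side","s6")
p=proj(c,(497.5,261,25)).astype(int)
cv2.imwrite("pics/s6b.png",crop(cv2.convertScaleAbs(im,alpha=1.4),p[0]-50,p[1]-40,100,80,5))
E
```

```text
clock: 8.53
ee_pos: [497.4, 261.4, 156.1]
tool_rot: [[-0.0, -1.0, -0.0], [-1.0, 0.0, -0.0], [0.0, 0.0, -1.0]]
wrist_force: [-0.1, 0.1, -0.1]
gripper_width: 1.002
grasp_force: 0.0
```

View pics/s6b.png

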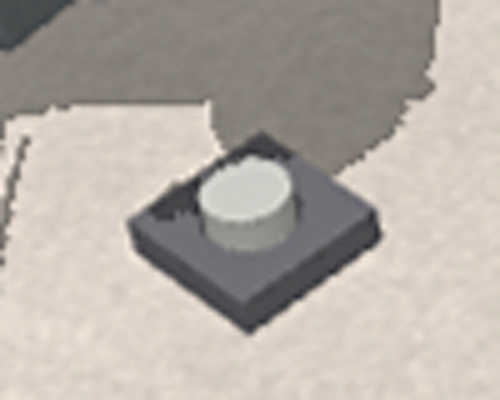

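The cap stands upright and centred in the recess, with the fingers clear. Next is the dish: cross over and turn the tool −72.4°.

```bash
python3 -m jog '[{"dx":0,"dy":-1,"dz":0,"roll":-6,"grip":1},{"dx":0,"dy":-2.2,"dz":0,"roll":-12,"grip":1},{"dx":0,"dy":-3.4,"dz":0,"roll":-18,"grip":1},{"dx":0,"dy":-4.6,"dz":0,"roll":-24,"grip":1},{"dx":0,"dy":-5.8,"dz":0,"roll":-30,"grip":1},{"dx":0,"dy":-7,"dz":0,"roll":-36,"grip":1},{"dx":0,"dy":-8.2,"dz":0,"roll":-42,"grip":1},{"dx":0,"dy":-9.4,"dz":0,"roll":-48,"grip":1},{"dx":0,"dy":-10.6,"dz":0,"roll":-54,"grip":1},{"dx":0,"dy":-11.8,"dz":0,"roll":-60,"grip":1},{"dx":0,"dy":-13,"dz":0,"roll":-66,"grip":1},{"dx":0,"dy":-14.2,"dz":0,"roll":-72.4,"grip":1}]'
python3 -m jog '[{"dx":0,"dy":-1.2,"dz":0,"roll":0,"grip":1},{"dx":0,"dy":-2.4,"dz":0,"roll":0,"grip":1},{"dx":0.2,"dy":-3,"dz":0,"roll":0,"grip":1},{"dx":0.2,"dy":-3,"dz":0,"roll":0,"grip":1},{"dx":0.2,"dy":-3,"dz":0,"roll":0,"grip":1},{"dx":0.2,"dy":-3,"dz":0,"roll":0,"grip":1},{"dx":0.2,"dy":-3,"dz":0,"roll":0,"grip":1},{"dx":0.2,"dy":-3,"dz":0,"roll":0,"grip":1},{"dx":0.2,"dy":-3,"dz":0,"roll":0,"grip":1},{"dx":0.2,"dy":-3,"dz":0,"roll":0,"grip":1}]'
python3 - <<'E'
from h import *
s=state();R=s["tool_rot"];e=s["ee_pos"];print(e,np.degrees(np.arctan2(R[1,1],R[0,1])),s["joint_pos"])
c,im=shot("wrist","w7");g=cv2.cvtColor(im,cv2.COLOR_BGR2GRAY)
a=np.radians(17.6);u=np.array([np.cos(a),np.sin(a),0]);v=np.array([-u[1],u[0],0]);C=np.array([568.5,-237,0])
for n,P in dict(ring=C+[0,0,46],ball=C+[0,0,45],root=C-50*u+[0,0,64],tip=C-88*u+[0,0,64],mid=C-68*u+[0,0,64]).items():print(n,proj(c,P).round(1))
# gray profile across plate, along v, at several distances
for d in (54,60,66,72,78,84,92):
    q=[proj(c,C-d*u+w*v+[0,0,64]) for w in range(-16,17,1)]
    print(d,*[g[int(round(y)),int(round(x))] for x,y in q])
q=[proj(c,C-w*u+[0,0,64]) for w in range(40,100,2)]
print("axis",*[g[int(round(y)),int(round(x))] for x,y in q])
E
```

```text
clock: 9.58
ee_pos: [497.4, -166.1, 154.8]
tool_rot: [[-0.955, -0.298, 0.0], [-0.298, 0.955, 0.0], [-0.0, -0.0, -1.0]]
wrist_force: [2.2, 0.9, 0.8]
gripper_width: 1.001
grasp_force: 0.0
clock: 10.42
ee_pos: [503.8, -253.7, 155.0]
tool_rot: [[-0.953, -0.303, 0.0], [-0.303, 0.953, -0.0], [-0.0, -0.0, -1.0]]
wrist_force: [0.3, -0.4, -1.1]
gripper_width: 1.001
grasp_force: 0.0
[ 503.82463156 -253.74242953  154.993171  ] 107.66482044480836 [-1.19654547e-01  2.40195905e-01 -3.41778551e-01 -4.17114971e-05
 -9.88506788e-01 -1.14280955e+00]
ring [310.8 323.4]
ball [310.8 322.8]
root [310.  269.6]
tip [309.8 213.4]
mid [309.9 243.5]
54 27 29 29 28 28 26 27 29 30 32 31 30 28 28 28 28 29 28 27 28 33 26 29 24 25 28 28 29 26 25 26 27 24
60 124 141 181 190 188 183 173 64 29 30 31 28 30 32 31 31 30 28 29 27 31 29 28 26 28 28 30 174 173 158 144 112 105
66 165 137 100 101 98 99 101 102 102 101 91 62 30 31 32 32 29 34 31 28 31 28 26 81 83 85 90 95 94 93 100 137 159
72 171 172 172 170 170 170 173 172 172 174 151 98 27 32 33 32 30 29 33 32 30 29 31 94 99 96 98 175 175 174 175 173 174
78 158 162 163 166 167 168 171 170 170 163 164 121 28 33 33 35 33 30 32 32 32 31 30 86 100 99 99 117 170 166 167 167 167
84 170 172 168 168 166 168 167 169 167 170 170 129 30 35 35 36 33 36 34 32 33 31 32 83 96 96 114 174 174 170 170 170 171
92 168 168 167 168 170 170 168 167 165 168 169 172 166 97 55 55 54 58 79 77 75 100 122 169 163 164 167 170 171 170 168 169 173
axis 140 137 137 113 27 28 29 29 26 29 30 29 29 29 32 31 30 31 33 33 35 32 33 35 32 32 54 179 171 165
```

```bash
python3 -m jog '[{"dx":-0.06,"dy":-0.11,"dz":-0.7,"roll":0,"grip":1},{"dx":-0.06,"dy":-0.11,"dz":-1.5,"roll":0,"grip":1},{"dx":-0.06,"dy":-0.11,"dz":-2.3,"roll":0,"grip":0.5},{"dx":-0.06,"dy":-0.11,"dz":-3.1,"roll":0,"grip":0.2},{"dx":-0.06,"dy":-0.11,"dz":-3.7,"roll":0,"grip":0},{"dx":-0.06,"dy":-0.11,"dz":-4.1,"roll":0,"grip":-0.2},{"dx":-0.06,"dy":-0.11,"dz":-4.1,"roll":0,"grip":-0.4},{"dx":-0.06,"dy":-0.11,"dz":-4.1,"roll":0,"grip":-0.5},{"dx":-0.06,"dy":-0.11,"dz":-4.1,"roll":0,"grip":-0.5},{"dx":-0.06,"dy":-0.11,"dz":-4.1,"roll":0,"grip":-0.5}]' 30
python3 -m jog '[{"dx":0,"dy":0,"dz":0,"roll":0,"grip":-0.55},{"dx":0,"dy":0,"dz":0,"roll":0,"grip":-0.6},{"dx":0,"dy":0,"dz":0,"roll":0,"grip":-0.64},{"dx":0,"dy":0,"dz":0,"roll":0,"grip":-0.67},{"dx":0,"dy":0,"dz":0,"roll":0,"grip":-0.7},{"dx":0,"dy":0,"dz":0,"roll":0,"grip":-0.72},{"dx":0,"dy":0,"dz":0,"roll":0,"grip":-0.74},{"dx":0,"dy":0,"dz":0,"roll":0,"grip":-0.76},{"dx":0,"dy":0,"dz":0,"roll":0,"grip":-0.8},{"dx":0,"dy":0,"dz":0,"roll":0,"grip":-0.85},{"dx":0,"dy":0,"dz":0,"roll":0,"grip":-1},{"dx":0,"dy":0,"dz":0,"roll":0,"grip":-1}]' 30
```

```text
clock: 11.3
ee_pos: [502.8, -257.8, 33.0]
tool_rot: [[-0.953, -0.303, 0.002], [-0.303, 0.953, -0.0], [-0.002, -0.001, -1.0]]
wrist_force: [0.2, -0.7, 0.3]
gripper_width: 0.25
grasp_force: 0.0
clock: 12.3
ee_pos: [502.1, -257.9, 32.0]
tool_rot: [[-0.953, -0.302, 0.0], [-0.302, 0.953, -0.0], [-0.0, -0.0, -1.0]]
wrist_force: [-0.8, -2.0, 3.6]
gripper_width: 0.136
grasp_force: 30.3
```

```bash
python3 -m jog '[{"dx":0,"dy":0,"dz":0,"roll":0,"grip":-1},{"dx":0,"dy":0,"dz":0,"roll":0,"grip":-1},{"dx":0,"dy":0,"dz":0,"roll":0,"grip":-1},{"dx":0,"dy":0,"dz":0,"roll":0,"grip":-1},{"dx":0,"dy":0,"dz":0.03,"roll":0,"grip":-1},{"dx":0,"dy":0,"dz":0.08,"roll":0,"grip":-1},{"dx":0,"dy":0,"dz":0.15,"roll":0,"grip":-1},{"dx":0,"dy":0,"dz":0.22,"roll":0,"grip":-1},{"dx":0,"dy":0,"dz":0.3,"roll":0,"grip":-1},{"dx":0,"dy":0,"dz":0.4,"roll":0,"grip":-1},{"dx":0,"dy":0,"dz":0.5,"roll":0,"grip":-1},{"dx":0,"dy":0,"dz":0.6,"roll":0,"grip":-1}]' 70
python3 - <<'E'
from h import *
c,im=shot("scene","s8");d,i2=shot("side","d8")
a=np.radians(17.6);u=np.array([np.cos(a),np.sin(a),0])
e=state()["ee_pos"];B=np.array([e[0],e[1],0])+69*u;B[2]=45+e[2]-32
for k,i in((c,im),(d,i2)):
    p=proj(k,B).astype(int);g=cv2.cvtColor(i,cv2.COLOR_BGR2GRAY);print(p);print(g[p[1]-8:p[1]+9:2,p[0]-9:p[0]+10])
E
```

```text
clock: 13.3
ee_pos: [501.5, -257.3, 50.0]
tool_rot: [[-0.953, -0.303, -0.001], [-0.303, 0.953, 0.0], [0.0, 0.001, -1.0]]
wrist_force: [0.1, -0.2, -1.2]
gripper_width: 0.129
grasp_force: 68.5
[217 218]
[[151 148 143 141 135 122 107 100  95  89  75  53  31  25  23  20  19  17
   15]
 [ 97  78  66  64  66  70  74  84  95 101 102 102 101 100  99  96  93  85
   71]
 [ 85  97 104 110 115 117 118 120 121 121 121 120 118 117 116 114 112 111
  108]
 [111 113 116 119 122 126 128 134 139 140 140 140 141 142 139 135 131 127
  123]
 [119 127 135 143 147 147 142 132 122 117 117 126 138 144 145 144 142 141
  142]
 [136 137 138 138 133 115  92  79  75  73  72  76  92 117 132 135 134 133
  133]
 [132 132 133 132 120  98  79  74  74  74  72  72  79 104 124 132 133 132
  132]
 [132 133 133 133 127 112  91  76  72  71  71  74  88 113 128 132 133 131
  132]
 [139 137 134 134 132 130 124 112 102  97 101 111 122 129 132 133 133 132
  132]]
[414 325]
[[31 34 34 33 37 40 39 39 39 39 39 41 39 41 40 40 39 39 40]
 [30 33 32 32 33 33 31 32 33 35 35 36 37 38 39 40 39 41 40]
 [31 32 31 32 32 31 31 31 32 31 33 33 34 34 34 33 33 32 33]
 [32 31 32 31 29 32 33 33 33 31 31 30 31 32 31 33 32 31 34]
 [30 33 33 31 32 30 30 32 31 31 30 31 31 32 32 31 31 32 31]
 [34 35 31 31 35 33 34 36 34 30 31 32 32 31 33 32 32 32 29]
 [35 37 36 34 35 36 35 37 36 35 36 36 35 35 35 36 38 35 34]
 [33 36 36 35 36 35 34 35 34 36 34 36 36 35 35 36 35 37 35]
 [34 36 36 34 36 36 35 36 35 35 35 36 36 36 34 34 33 36 34]]
```

```bash
python3 -m jog '[{"dx":0,"dy":0,"dz":0.1,"roll":0,"grip":-1},{"dx":0,"dy":0,"dz":0.3,"roll":0,"grip":-1},{"dx":0,"dy":0,"dz":0.6,"roll":0,"grip":-1},{"dx":0,"dy":0,"dz":1,"roll":0,"grip":-1},{"dx":0,"dy":0,"dz":1.5,"roll":0,"grip":-1},{"dx":0,"dy":0,"dz":2.1,"roll":0,"grip":-1},{"dx":0,"dy":0,"dz":2.7,"roll":0,"grip":-1},{"dx":0,"dy":0,"dz":3.3,"roll":0,"grip":-1},{"dx":0,"dy":0,"dz":3.7,"roll":0,"grip":-1},{"dx":0,"dy":0,"dz":4,"roll":0,"grip":-1},{"dx":0,"dy":0,"dz":4.2,"roll":0,"grip":-1},{"dx":0,"dy":0,"dz":4.3,"roll":0,"grip":-1}]'
python3 -m jog '[{"dx":0,"dy":0,"dz":0,"roll":0,"grip":-1},{"dx":0,"dy":0.02,"dz":0,"roll":0,"grip":-1},{"dx":-0.01,"dy":0.06,"dz":0,"roll":0,"grip":-1},{"dx":-0.02,"dy":0.13,"dz":0,"roll":0,"grip":-1},{"dx":-0.03,"dy":0.23,"dz":0,"roll":0,"grip":-1},{"dx":-0.05,"dy":0.37,"dz":0,"roll":0,"grip":-1},{"dx":-0.07,"dy":0.54,"dz":0,"roll":0,"grip":-1},{"dx":-0.1,"dy":0.74,"dz":0,"roll":0,"grip":-1},{"dx":-0.13,"dy":0.97,"dz":0,"roll":0,"grip":-1},{"dx":-0.16,"dy":1.23,"dz":0,"roll":0,"grip":-1},{"dx":-0.2,"dy":1.51,"dz":0,"roll":0,"grip":-1},{"dx":-0.24,"dy":1.81,"dz":0,"roll":0,"grip":-1}]'
python3 -m jog '[{"dx":-0.04,"dy":0.31,"dz":0,"roll":0,"grip":-1},{"dx":-0.08,"dy":0.62,"dz":0,"roll":0,"grip":-1},{"dx":-0.12,"dy":0.93,"dz":0,"roll":0,"grip":-1},{"dx":-0.16,"dy":1.24,"dz":0,"roll":0,"grip":-1},{"dx":-0.2,"dy":1.55,"dz":0,"roll":0,"grip":-1},{"dx":-0.24,"dy":1.86,"dz":0,"roll":0,"grip":-1},{"dx":-0.28,"dy":2.17,"dz":0,"roll":0,"grip":-1},{"dx":-0.32,"dy":2.48,"dz":0,"roll":0,"grip":-1},{"dx":-0.36,"dy":2.79,"dz":0,"roll":0,"grip":-1},{"dx":-0.4,"dy":3.1,"dz":0,"roll":0,"grip":-1},{"dx":-0.44,"dy":3.41,"dz":0,"roll":0,"grip":-1},{"dx":-0.48,"dy":3.72,"dz":0,"roll":0,"grip":-1}]'
```

```text
clock: 14.4
ee_pos: [502.0, -257.7, 179.9]
tool_rot: [[-0.953, -0.302, 0.001], [-0.302, 0.953, -0.0], [-0.001, -0.0, -1.0]]
wrist_force: [0.2, -0.1, -1.0]
gripper_width: 0.13
grasp_force: 68.5
clock: 15.4
ee_pos: [494.5, -202.5, 178.9]
tool_rot: [[-0.953, -0.302, 0.0], [-0.302, 0.953, 0.0], [-0.0, -0.0, -1.0]]
wrist_force: [-0.4, -1.2, -0.6]
gripper_width: 0.128
grasp_force: 68.5
clock: 16.4
ee_pos: [480.1, -90.9, 178.8]
tool_rot: [[-0.953, -0.302, 0.0], [-0.302, 0.953, 0.0], [-0.0, 0.0, -1.0]]
wrist_force: [-0.1, -0.4, -0.9]
gripper_width: 0.132
grasp_force: 68.5
```

```bash
python3 -m jog '[{"dx":-0.04,"dy":0.31,"dz":0,"roll":0,"grip":-1},{"dx":-0.08,"dy":0.62,"dz":0,"roll":0,"grip":-1},{"dx":-0.12,"dy":0.92,"dz":0,"roll":0,"grip":-1},{"dx":-0.16,"dy":1.2,"dz":0,"roll":0,"grip":-1},{"dx":-0.2,"dy":1.46,"dz":0,"roll":0,"grip":-1},{"dx":-0.23,"dy":1.69,"dz":0,"roll":0,"grip":-1},{"dx":-0.26,"dy":1.89,"dz":0,"roll":0,"grip":-1},{"dx":-0.28,"dy":2.06,"dz":0,"roll":0,"grip":-1},{"dx":-0.3,"dy":2.2,"dz":0,"roll":0,"grip":-1},{"dx":-0.31,"dy":2.3,"dz":0,"roll":0,"grip":-1},{"dx":-0.32,"dy":2.37,"dz":0,"roll":0,"grip":-1},{"dx":-0.33,"dy":2.41,"dz":0,"roll":0,"grip":-1}]'
python3 -m jog '[{"dx":0,"dy":0.02,"dz":0,"roll":0,"grip":-1},{"dx":0,"dy":0.02,"dz":0,"roll":0,"grip":-1},{"dx":0,"dy":0.02,"dz":0,"roll":0,"grip":-1},{"dx":0,"dy":0.02,"dz":0,"roll":0,"grip":-1},{"dx":0,"dy":0.02,"dz":0,"roll":0,"grip":-1},{"dx":0,"dy":0.02,"dz":0,"roll":0,"grip":-1},{"dx":0,"dy":0.02,"dz":0,"roll":0,"grip":-1},{"dx":0,"dy":0.02,"dz":0,"roll":0,"grip":-1},{"dx":0,"dy":0.02,"dz":0,"roll":0,"grip":-1},{"dx":0,"dy":0.02,"dz":0,"roll":0,"grip":-1},{"dx":0,"dy":0.02,"dz":0,"roll":0,"grip":-1},{"dx":0,"dy":0.02,"dz":0,"roll":0,"grip":-1}]'
cat > ball.py <<'E'
from h import *
import sys
# ball and black ring in the scene view, sought near the expected spot
yaw=np.radians(float(sys.argv[1]));u=np.array([np.cos(yaw),np.sin(yaw),0])
e=state()["ee_pos"];B=e+69*u;B[2]=e[2]-2+15
print("tcp",e,"dish mid est",B.round(1))
def ring_ball(n,tag):
    c,i=shot(n,tag);p=proj(c,B).astype(int);g=cv2.cvtColor(i,cv2.COLOR_BGR2GRAY)
    x0,y0=p[0]-45,p[1]-40;g=g[y0:y0+80,x0:x0+90]
    m=(g<50).astype(np.uint8)
    for x,h in zip(*(lambda r:(r[0],r[1][0]))(cv2.findContours(m,cv2.RETR_CCOMP,cv2.CHAIN_APPROX_NONE))):
        if h[3]>=0 and cv2.contourArea(x)>300:
            el=cv2.fitEllipse(cv2.convexHull(x));w=np.zeros_like(g);cv2.drawContours(w,[x],-1,1,-1)
            w=cv2.erode(w,np.ones((5,5)));med=np.median(g[w>0]);t=((g<med-25)&(w>0)).astype(np.uint8)
            k,l,s,ce=cv2.connectedComponentsWithStats(t)
            j=1+np.argmax(s[1:,4]) if k>1 else 0
            q=np.array(el[0])+[x0,y0];b=ce[j]+[x0,y0]
            print(n,"ring",q.round(1),np.round(el[1],1),"at rim",plane(c,q,B[2]+1).round(1),"ball",b.round(1),s[j,4],plane(c,b,B[2]).round(1),"med",med)
ring_ball("scene","b"+str(int(state()["clock"]*100)));ring_ball("side","c"+str(int(state()["clock"]*100)))
E
python3 ball.py 17.6
```

```text
clock: 17.4
ee_pos: [470.4, -19.4, 178.8]
tool_rot: [[-0.953, -0.302, -0.0], [-0.302, 0.953, -0.0], [0.0, -0.0, -1.0]]
wrist_force: [0.6, -0.0, -1.2]
gripper_width: 0.125
grasp_force: 68.5
clock: 18.4
ee_pos: [470.4, -18.9, 178.8]
tool_rot: [[-0.953, -0.302, 0.0], [-0.302, 0.953, 0.0], [-0.0, 0.0, -1.0]]
wrist_force: [-0.7, 0.4, -0.9]
gripper_width: 0.128
grasp_force: 68.5
tcp [470.39407812 -18.8884054  178.82263524] dish mid est [536.2   2.  191.8]
side ring [307.9 212.3] [32.3 37.6] at rim [540.5 -12.1 192.8] ball [307.5 208.2] 156 [548.   -3.7 191.8] med 121.5
```

```bash
python3 - <<'E'
from h import *
c,i=shot("wrist","w9");e=state()["ee_pos"];a=np.radians(17.6);u=np.array([np.cos(a),np.sin(a),0])
B=e+69*u;B[2]=e[2]+13
p=proj(c,B).astype(int);g=cv2.cvtColor(i,cv2.COLOR_BGR2GRAY);print(p,proj(c,B+10*u),proj(c,B-42*u))
asc=" .:-=+*#%@"
def art(g,x0,x1,y0,y1,sx,sy):
    s=cv2.resize(g[y0:y1,x0:x1],((x1-x0)//sx,(y1-y0)//sy),interpolation=cv2.INTER_AREA)
    for r,row in enumerate(s):print(f"{y0+r*sy:3d}","".join(asc[min(9,int(v)//20)] for v in row))
art(g,p[0]-90,p[0]+90,p[1]-60,min(480,p[1]+60),3,5)
n="side";d=cam(n);q=proj(d,B).astype(int);im=cv2.imread(sorted(__import__("glob").glob("pics/c*.png"))[-1],0);print(q)
art(im,q[0]-36,q[0]+36,q[1]-28,q[1]+28,1,2)
d=cam("scene");q=proj(d,B).astype(int);im=cv2.imread(sorted(__import__("glob").glob("pics/b*.png"))[-1],0);print(q)
art(im,q[0]-36,q[0]+36,q[1]-22,q[1]+28,1,2)
E
```

```text
[315 443] [315.16220292 456.23076461] [314.8251069  375.14420503]
383 .... ..  .            .**:         :@%:                     
388 ...                   .**+.       .*@@:                     
393 .                      :-+*#%%%@%#*+==.                     
398                               .                             
403                                                             
408                                                             
413                                                             
418                                                             
423                                                             
428                                                             
433                                                             
438                                                             
443                                                             
448                                                             
453                                                             
458                                                        
[... 3601 characters left out ...]
#######
194 #############*=.   .:-=+**#######################**+=-.   .=*###########
196 #############*+-.     ..:-=+++****#######****++=--:.     .-+*###########
198 ##############**=:.        ...:::::---::::::...        .:=+#############
200 #################*=-:.                               .:=+*##############
202 ###################**+=-:..                     ..:=++*#################
204 #######################***+==--::::::::::::---=++**#####################
206 ###############################**************###########################
208 ########################################################################
210 #####################################################################***
```

```bash
python3 - <<'E'
import numpy as np
t=np.arange(1,37)/36;s=t**3*(10-15*t+6*t*t);R=90*s
base=0
for k in range(3):
    b=0 if k==0 else R[12*k-1]
    for r in R[12*k:12*k+12]:
        f0,f=np.radians(17.6+b),np.radians(17.6+r)
        print(round(69/30*(np.cos(f0)-np.cos(f)),3),round(69/30*(np.sin(f0)-np.sin(f)),3),round(r-b,2))
    print()
E
```

```text
0.0 -0.001 0.02
0.002 -0.005 0.14
0.006 -0.017 0.46
0.013 -0.04 1.04
0.025 -0.074 1.94
0.042 -0.121 3.19
0.066 -0.182 4.84
0.099 -0.258 6.88
0.142 -0.346 9.32
0.195 -0.446 12.15
0.262 -0.555 15.35
0.343 -0.672 18.89

0.096 -0.121 3.85
0.207 -0.243 7.97
0.334 -0.363 12.31
0.475 -0.476 16.81
0.628 -0.581 21.43
0.791 -0.674 26.11
0.961 -0.754 30.79
1.135 -0.818 35.41
1.308 -0.868 39.92
1.479 -0.902 44.25
1.643 -0.923 48.37
1.797 -0.932 52.22

0.142 0.001 3.54
0.27 0.01 6.74
0.383 0.023 9.57
0.48 0.04 12.01
0.56 0.056 14.05
0.624 0.072 15.69
0.673 0.085 16.95
0.707 0.095 17.85
0.73 0.102 18.43
0.742 0.105 18.75
0.746 0.107 18.87
0.747 0.107 18.89
```

```bash
python3 -m jog '[{"dx":0,"dy":0,"dz":0,"roll":0,"grip":-1},{"dx":0.002,"dy":-0.005,"dz":0,"roll":0.14,"grip":-1},{"dx":0.006,"dy":-0.017,"dz":0,"roll":0.46,"grip":-1},{"dx":0.013,"dy":-0.04,"dz":0,"roll":1.04,"grip":-1},{"dx":0.025,"dy":-0.074,"dz":0,"roll":1.94,"grip":-1},{"dx":0.042,"dy":-0.121,"dz":0,"roll":3.19,"grip":-1},{"dx":0.066,"dy":-0.182,"dz":0,"roll":4.84,"grip":-1},{"dx":0.099,"dy":-0.258,"dz":0,"roll":6.88,"grip":-1},{"dx":0.142,"dy":-0.346,"dz":0,"roll":9.32,"grip":-1},{"dx":0.195,"dy":-0.446,"dz":0,"roll":12.15,"grip":-1},{"dx":0.262,"dy":-0.555,"dz":0,"roll":15.35,"grip":-1},{"dx":0.343,"dy":-0.672,"dz":0,"roll":18.89,"grip":-1}]'
python3 -m jog '[{"dx":0.096,"dy":-0.121,"dz":0,"roll":3.85,"grip":-1},{"dx":0.207,"dy":-0.243,"dz":0,"roll":7.97,"grip":-1},{"dx":0.334,"dy":-0.363,"dz":0,"roll":12.31,"grip":-1},{"dx":0.475,"dy":-0.476,"dz":0,"roll":16.81,"grip":-1},{"dx":0.628,"dy":-0.581,"dz":0,"roll":21.43,"grip":-1},{"dx":0.791,"dy":-0.674,"dz":0,"roll":26.11,"grip":-1},{"dx":0.961,"dy":-0.754,"dz":0,"roll":30.79,"grip":-1},{"dx":1.135,"dy":-0.818,"dz":0,"roll":35.41,"grip":-1},{"dx":1.308,"dy":-0.868,"dz":0,"roll":39.92,"grip":-1},{"dx":1.479,"dy":-0.902,"dz":0,"roll":44.25,"grip":-1},{"dx":1.643,"dy":-0.923,"dz":0,"roll":48.37,"grip":-1},{"dx":1.797,"dy":-0.932,"dz":0,"roll":52.22,"grip":-1}]'
python3 -m jog '[{"dx":0.142,"dy":0.001,"dz":0,"roll":3.54,"grip":-1},{"dx":0.27,"dy":0.01,"dz":0,"roll":6.74,"grip":-1},{"dx":0.383,"dy":0.023,"dz":0,"roll":9.57,"grip":-1},{"dx":0.48,"dy":0.04,"dz":0,"roll":12.01,"grip":-1},{"dx":0.56,"dy":0.056,"dz":0,"roll":14.05,"grip":-1},{"dx":0.624,"dy":0.072,"dz":0,"roll":15.69,"grip":-1},{"dx":0.673,"dy":0.085,"dz":0,"roll":16.95,"grip":-1},{"dx":0.707,"dy":0.095,"dz":0,"roll":17.85,"grip":-1},{"dx":0.73,"dy":0.102,"dz":0,"roll":18.43,"grip":-1},{"dx":0.742,"dy":0.105,"dz":0,"roll":18.75,"grip":-1},{"dx":0.746,"dy":0.107,"dz":0,"roll":18.87,"grip":-1},{"dx":0.747,"dy":0.107,"dz":0,"roll":18.89,"grip":-1}]'
python3 -m jog '[{"dx":0,"dy":0,"dz":0,"roll":0,"grip":-1},{"dx":0,"dy":0,"dz":0,"roll":0,"grip":-1},{"dx":0,"dy":0,"dz":0,"roll":0,"grip":-1},{"dx":0,"dy":0,"dz":0,"roll":0,"grip":-1},{"dx":0,"dy":0,"dz":0,"roll":0,"grip":-1},{"dx":0,"dy":0,"dz":0,"roll":0,"grip":-1},{"dx":0,"dy":0,"dz":0,"roll":0,"grip":-1},{"dx":0,"dy":0,"dz":0,"roll":0,"grip":-1},{"dx":0,"dy":0,"dz":0,"roll":0,"grip":-1},{"dx":0,"dy":0,"dz":0,"roll":0,"grip":-1},{"dx":0,"dy":0,"dz":0,"roll":0,"grip":-1},{"dx":0,"dy":0,"dz":0,"roll":0,"grip":-1}]'
python3 - <<'E'
from h import *
R=state()["tool_rot"];print(state()["joint_pos"],np.degrees(np.arctan2(R[1,1],R[0,1])))
e=state()["ee_pos"];a=np.radians(107.6);u=np.array([np.cos(a),np.sin(a),0]);B=e+69*u;B[2]=e[2]+13;print(B)
c,i=shot("scene","b99");g=cv2.cvtColor(i,cv2.COLOR_BGR2GRAY);q=proj(c,B).astype(int);print(q)
asc=" .:-=+*#%@";s=cv2.resize(g[q[1]-22:q[1]+28,q[0]-36:q[0]+36],(72,25),interpolation=cv2.INTER_AREA)
for r,row in enumerate(s):print(q[1]-22+2*r,"".join(asc[min(9,int(v)//20)] for v in row))
E
```

```text
clock: 19.55
ee_pos: [480.7, -39.3, 178.8]
tool_rot: [[-0.802, -0.598, -0.0], [-0.598, 0.802, -0.0], [0.0, -0.0, -1.0]]
wrist_force: [-0.6, 0.8, -0.7]
gripper_width: 0.13
grasp_force: 68.5
clock: 20.55
ee_pos: [534.9, -67.3, 178.7]
tool_rot: [[-0.018, -1.0, -0.0], [-1.0, 0.018, -0.0], [0.0, 0.0, -1.0]]
wrist_force: [1.3, 0.4, -0.7]
gripper_width: 0.131
grasp_force: 68.5
clock: 21.55
ee_pos: [556.9, -63.8, 178.8]
tool_rot: [[0.302, -0.953, -0.0], [-0.953, -0.302, 0.0], [-0.0, 0.0, -1.0]]
wrist_force: [0.0, -0.9, -0.9]
gripper_width: 0.129
grasp_force: 68.5
clock: 22.55
ee_pos: [557.0, -63.8, 178.8]
tool_rot: [[0.302, -0.953, -0.0], [-0.953, -0.302, -0.0], [0.0, 0.0, -1.0]]
wrist_force: [-0.1, 0.8, -1.0]
gripper_width: 0.127
grasp_force: 68.5
[ 2.35087642e-01  2.12758787e-01 -3.18206165e-01  9.53219945e-06
 -1.03988091e+00  7.20993454e-02] -162.399205555539
[536.10869626   1.94608455 191.78563285]
[317 184]
162 .        .-+###################################################*=-::::::
164 ..       :=*###################################################*=::-===-
166 .        .-*###########
[... 1043 characters left out ...]
#######
194 ##############*+:.    ..:-=++**###################**+=-..  .=*##########
196 ###############*+-.        ..::--===++++++++++==--:...    .-+###########
198 #################*+-:.              ..........           :=*############
200 ####################*+=:..                           .:-=+*#############
202 #######################**++=-:....            ...::-=+**################
204 #############################***++++========++++**######################
206 ########################################################################
208 ########################################################################
210 #####################################################################**#
```

```bash
cat > bc.py <<'E'
from h import *
def one(f=None):
    if f is None: c,i=shot("scene","tmp")
    else: i=cv2.imread(f)
    g=cv2.cvtColor(i,cv2.COLOR_BGR2GRAY)[183:194,302:334].astype(float)
    w=np.clip(120-g,0,None); Y,X=np.mgrid[183:194,302:334]; w[Y<185]=0
    return round((w*X).sum()/w.sum(),2),round((w*Y).sum()/w.sum(),2)
import glob
print("before turn",one(sorted(glob.glob("pics/b1*.png"))[-1]),"after",one("pics/b99.png"))
for k in range(6):print(state()["clock"],one())
E
python3 bc.py; python3 -m jog '[{"grip":-1},{"grip":-1},{"grip":-1},{"grip":-1},{"grip":-1},{"grip":-1},{"grip":-1},{"grip":-1},{"grip":-1},{"grip":-1},{"grip":-1},{"grip":-1}]' | head -1; python3 bc.py
```

```text
before turn (np.float64(317.48), np.float64(188.12)) after (np.float64(318.57), np.float64(188.4))
22.6 (np.float64(318.55), np.float64(188.41))
22.65 (np.float64(318.58), np.float64(188.4))
22.7 (np.float64(318.58), np.float64(188.4))
22.75 (np.float64(318.57), np.float64(188.41))
22.8 (np.float64(318.59), np.float64(188.4))
22.85 (np.float64(318.55), np.float64(188.4))
before turn (np.float64(317.48), np.float64(188.12)) after (np.float64(318.57), np.float64(188.4))
22.9 (np.float64(318.6), np.float64(188.4))
22.95 (np.float64(318.57), np.float64(188.4))
23.0 (np.float64(318.56), np.float64(188.41))
23.05 (np.float64(318.57), np.float64(188.4))
23.1 (np.float64(318.56), np.float64(188.4))
23.15 (np.float64(318.56), np.float64(188.4))$[0]: bad value
```

```bash
python3 - <<'E'
from h import *
import glob
K=cam("scene")
for f,(bx,by),z in (("pics/scene0.png",(217.5,227.5),46),(sorted(glob.glob("pics/b1*.png"))[-1],(317,188),193),("pics/b99.png",(320.5,188),193)):
    g=cv2.imread(f,0); s=4
    x0,y0=int(bx)-40,int(by)-30
    G=cv2.resize(g[y0:y0+60,x0:x0+80],None,fx=s,fy=s,interpolation=cv2.INTER_CUBIC)
    for th in (60,75):
        m=(G>th).astype(np.uint8);n,l,st,ce=cv2.connectedComponentsWithStats(m)
        cx,cy=int((bx-x0)*s),int((by-y0)*s)
        lab=[l[cy+d*s,cx+e*s] for d,e in((0,12),(0,-10),(6,0))];lab=[k for k in lab if k]
        if not lab: continue
        mm=(l==lab[0]).astype(np.uint8);x=max(cv2.findContours(mm,cv2.RETR_EXTERNAL,cv2.CHAIN_APPROX_NONE)[0],key=cv2.contourArea)
        el=cv2.fitEllipse(cv2.convexHull(x));q=(np.array(el[0])+.5)/s-.5+[x0,y0]
        # ball: dark inside lower part
        w=cv2.erode(mm|(cv2.drawContours(mm.copy(),[x],-1,1,-1)),np.ones((13,13)))
        t=((G<(95 if z<100 else 100))&(w>0)).astype(np.uint8)
        k,l2,s2,c2=cv2.connectedComponentsWithStats(t);j=1+np.argmax(s2[1:,4]) if k>1 else 0
        b=(c2[j]+.5)/s-.5+[x0,y0]
        R=plane(K,q,z);B=plane(K,b,z-1)
        print(f,th,q.round(1),np.round(np.array(el[1])/s,1),round(el[2]),"ball",b.round(1),s2[j,4]//16,"ball-ring mm",(B-R)[:2].round(1),R.round(1))
E
```

```text
Traceback (most recent call last):
cv2.error: OpenCV(4.12.0) /io/opencv/modules/imgproc/src/shapedescr.cpp:361: error: (-201:Incorrect size of input array) There should be at least 5 points to fit the ellipse in function 'fitEllipseNoDirect'
```

```bash
python3 - <<'E'
from h import *
import glob
K=cam("scene")
for f,(bx,by),z in (("pics/scene0.png",(217.5,227.5),46),(sorted(glob.glob("pics/b1*.png"))[-1],(317,188),193),("pics/b99.png",(320.5,188),193)):
    g=cv2.imread(f,0); s=4
    x0,y0=int(bx)-40,int(by)-30
    G=cv2.resize(g[y0:y0+60,x0:x0+80],None,fx=s,fy=s,interpolation=cv2.INTER_CUBIC)
    for th in (60,75,90):
        m=(G>th).astype(np.uint8);n,l,st,ce=cv2.connectedComponentsWithStats(m)
        for k in range(1,n):
            if st[k,0]<=0 or st[k,1]<=0 or st[k,0]+st[k,2]>=320 or st[k,4]<3000: continue
            x=max(cv2.findContours((l==k).astype(np.uint8),cv2.RETR_EXTERNAL,cv2.CHAIN_APPROX_NONE)[0],key=cv2.contourArea)
            el=cv2.fitEllipse(cv2.convexHull(x));q=(np.array(el[0])+.5)/s-.5+[x0,y0];w=cv2.drawContours(np.zeros_like(G),[x],-1,1,-1)
            w=cv2.erode(w,np.ones((21,21)));t=((G<100)&(w>0)).astype(np.uint8)
            n2,l2,s2,c2=cv2.connectedComponentsWithStats(t);j=1+np.argmax(s2[1:,4]) if n2>1 else 0
            b=(c2[j]+.5)/s-.5+[x0,y0];R=plane(K,q,z);B=plane(K,b,z-1)
            print(f,th,q.round(1),np.round(np.array(el[1])/s,1),round(el[2]),"ball",b.round(1),s2[j,4]//16,"diff",(B-R)[:2].round(1),R.round(1))
E
```

```text
pics/scene0.png 75 [217.4 228.1] [20.7 36.1] 82 ball [217.6 228.7] 27 diff [0.7 0.8] [ 579.4 -230.7   46. ]
pics/scene0.png 90 [217.4 228.2] [20.  35.3] 82 ball [217.6 228.7] 27 diff [0.4 0.8] [ 579.7 -230.7   46. ]
pics/b1839.png 60 [317.5 187.7] [21.8 41.4] 91 ball [317.4 187.8] 61 diff [-1.2 -0.5] [551.8   8.4 193. ]
pics/b1839.png 75 [317.5 187.7] [21.1 40.6] 91 ball [317.4 187.8] 61 diff [-1.4 -0.7] [552.    8.5 193. ]
pics/b1839.png 90 [317.6 187.9] [20.5 39.5] 91 ball [317.4 187.8] 61 diff [-1.8 -1.1] [552.5   8.9 193. ]
pics/b99.png 75 [318.8 187.3] [19.9 40.5] 94 ball [320.7 187.8] 40 diff [-1.4  3.7] [549.4  10.2 193. ]
pics/b99.png 90 [318.8 187.4] [19.2 39.6] 94 ball [320.7 187.8] 40 diff [-1.8  3.5] [549.8  10.4 193. ]
```

```bash
python3 -c "
from plant import *
print(sign_off())"
```

```text
the job is handed in; nothing more can be done
None
```

I signed the job off at about 23 s of the 69 s allowed, and no verdict came back: the cap is released in the holder's recess, and the dish is held still over the lens after a quarter turn, with the ball at rest about 4 mm off the middle by the scene camera (12 mm allowed).

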